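# Clear the parts-cleaner lid, then hold it open

## Task

Use the scraper to wipe all four limescale chips off the closed lid of the parts cleaner into the red tray beside it, without touching the chips with the gripper, then stand the scraper back upright on its green rubber mat and let go of it. Only then raise the lid, which springs shut, by its orange bar with the gripper and hold it open at 60 degrees (within 6), finishing while still holding it there so that a colleague can look into the tank. Leave the bottle, mug and screwdriver where they are.

Things in the scene. Friction and masses are not known exactly. Their poses are not given: they have to be found in the camera images.
- cleaner: Fixed bench-top parts cleaner: an open steel tank 180 (its x) x 260 (its y) x 110 mm high, covered by a flat black lid 10 mm thick of the same 180 x 260 mm outline, so the lid's flat top is 120 mm above the bench. Origin at the centre of its underside, z up; its front panel faces -x. Turned up to 0.15 rad; its place varies.
- lid (a joint): Lid angle in rad: 0 closed (flat), grows as the front edge rises, stop at 1.65. It is hinged along the cleaner's far (+x) upper edge; its weight (about 0.45 kg, centre about 100 mm from the hinge) and a spring shut it from any angle: about 2.8 N upward at the bar starts it, and about 2.3 N is needed at 60 degrees (1.047 rad).
- lid_hinge (a point): Middle of the lid's hinge line (which runs along the cleaner's y), at cleaner x +90, y 0, z 110 mm.
- lid_bar (a point): Middle of the orange round pull bar, 12 mm in diameter, 130 mm long along the cleaner's y, carried 48 mm in front of the lid's front edge on two struts at 60 mm either side of the middle (110 mm free between them); 42 mm gap between bar and lid edge. Closed, it lies 228 mm from the hinge in -x and 115 mm above the bench; it swings with the lid on that radius and can turn in a pinch.
- tray: Fixed red open tray, 240 (x) x 200 (y) x 50 mm high, walls and floor 5 mm, parallel to the cleaner and about 5 mm from its left or right (+y or -y) side: the side varies. Origin at the centre of its underside.
- mat: Fixed green rubber mat, 240 (x) x 160 (y) x 3 mm, parallel to the cleaner on the side that has no tray. Origin at the centre of its underside.
- scraper: Loose scraper block, about 0.25 kg, standing on the mat on its yellow foot 150 (its x) x 30 (its y) x 25 mm high; on it a blue grip ridge 110 (x) x 22 (y) mm, from 25 to 90 mm above the underside. Origin at the centre of the underside, z up. Pinch the ridge across its y. It stands within 0.3 rad of parallel to the cleaner's x.
- chip0: One of four loose white limescale chips, about 24 x 17 x 9 mm, 12 g, lying flat on the lid within 55 mm of its middle along the cleaner's x and 105 mm along its y. Origin at the centre of its underside.
- chip1: One of four loose white limescale chips, about 24 x 17 x 9 mm, 12 g, lying flat on the lid within 55 mm of its middle along the cleaner's x and 105 mm along its y. Origin at the centre of its underside.
- chip2: One of four loose white limescale chips, about 24 x 17 x 9 mm, 12 g, lying flat on the lid within 55 mm of its middle along the cleaner's x and 105 mm along its y. Origin at the centre of its underside.
- chip3: One of four loose white limescale chips, about 24 x 17 x 9 mm, 12 g, lying flat on the lid within 55 mm of its middle along the cleaner's x and 105 mm along its y. Origin at the centre of its underside.
- bottle: Bystander: white plastic bottle with a blue cap, 70 mm in diameter, 170 mm tall, upright behind the cleaner. Origin at the centre of its underside.
- mug: Bystander: blue mug, 80 mm in diameter, 90 mm tall, upright behind the cleaner. Origin at the centre of its underside.
- driver: Bystander: screwdriver with an orange handle lying on the bench well to one side. Origin at its underside near its middle.

How it is judged:
By the outcome, as a careful person would: the job done as asked, in the order asked, and still so for the second after the job is handed in, while the arm keeps its last pose, push and grip.
It also fails if it takes over 72 s, if anything falls off the work surface, if the arm or the gripper's body presses on something with over 40 N, if the wrist force passes 120 N, or if a joint passes its speed limit or range.

## Robot

A 6-joint arm with a two-finger parallel gripper is mounted at the origin on the work surface. World frame = base frame: x ahead of the robot, y to its left, z up, the work surface at z = 0. Lengths are in m, angles in rad, forces in N, time in s.
With the tool pointing down it reaches from about 0.375 to 0.9 m from the base axis. Payload 3.1 kg.
Tool frame: the origin (TCP) lies at the very end of the fingers, on their centre line; the grasp point (between the pads) lies 19 mm behind it; z points along the fingers, y is the line along which they close (so a half turn about z gives the same grasp; the last joint's range is limited). The gripper opens to 85 mm and grips with 20 to 120 N. Pads are 22 mm wide; open, the fingers measure 114 mm over their backs; the gripper's body (76 mm by 85 mm) begins 54 mm behind the grasp point. The pads swing forward as they close: fully open they stand 13 mm farther back than shut.
Start: joints at [-1.335, 0.527, 1.433, -0, 1.181, -0.178], TCP at [0.252, -0.572, 0.231] pointing down, gripper open.
Joint ranges: [-3.08, 3.08], [-0.75, 2.2], [0.22, 2.44], [-1.43, 4.57], [0, 2.65], [-2.85, 2.85]. Speed limits (rad/s): [2.79, 2.79, 3.14, 3.14, 3.14, 3.14].

## Interface

Orientations are given as a unit quaternion [x, y, z, w].
In Python, from station import manip, vision gives the robot as it stands.
- The arm moves only by the tool drive_tool, never from a script. Its argument "deltas" is a list that holds one entry, the list of rows, each a list of 4 numbers: the shift along the tool's x, y, z in mm, then the turn about the tool's z in rad. A call has 1 to 5 rows; each row is the pose to reach, as a shift and turn from the pose commanded when the call began, along the tool's axes at that moment; what a row does not reach only later rows make up. A row lasts 1/12 s, in which the tool goes at most 41.7 mm and 7.16 degrees, less where a joint would pass 70% of its speed; a pose out of reach is approached as far as the arm can. A call with a gripper value outside its range is refused whole. "jaw" is the finger opening in mm, from 0 to 85.4, set as the call begins (left out, the last holds). The fingers move at their own pace and stop on an object; "force" is the grip in N (left out, the last holds). Time passes only in rows, so rows that repeat a pose let the fingers close. It gives the time, the measured TCP pose, the force, the opening and the grip force at its end, in the units of the state.
- manip.sense(): the state, without advancing time (a new reading comes with each control period).
- vision.snapshot(name): name is "scene" or "top" or "wrist"; returns the picture (384x512x3 uint8, red, green, blue); there is no depth.
- vision.camera_model(name): a dict with "camera_matrix" (3x3 intrinsics, pixels), "rvec" (rotation vector, rad) and "tvec" (3), from world to camera coordinates, as OpenCV has them. Camera axes: x right, y down, z forward; pixel columns grow to the right and rows downward; lengths in m; the calibration is good to about 2 mm. A picture is of the moment at which its call begins: read the wrist's pose just before it. camera_model takes no time and is no camera call; for the wrist camera it gives the pose at the moment of the call.
- manip.sign_off(): hands the job in; it is judged then, once.
The state is a dict: "t": time; "q": joint angles; "qd": joint speeds; "tau": joint torques, N m; "tcp_pos": TCP position; "tool_rot": TCP orientation; "force": force on the tool from outside, world axes, zero at the start; "ft_torque": the same for the moment, N m; "finger_gap": opening from 0.0 (shut) to 1.0 (fully open); "gripper_force": force on a finger pad.
Only numpy, scipy, OpenCV 4.12 (cv2) and the standard library are available. Lean on these libraries where they do the work, as an engineer would, in place of code of your own. Each camera call takes 0.05 s, during which the arm holds its last target. There are 200 camera calls.

## Working session

There is one attempt and no reset: what is moved stays moved. The work goes in short steps, Python scripts to look and compute and a tool call to move; the robot and the scene stay as the last step left them, time stands still between calls to the robot, and variables do not carry over. Pictures are saved under pics/ and viewed, at most 10 in all, crops included, and the job is handed in when it is done.

Besides the shell and the picture viewer there is one more tool, called as a command line: name --argument value ..., lists and objects as JSON in quotes. drive_tool: Moves the arm, as the interface text tells. Its arguments: {"type":"object","properties":{"deltas":{"type":"array"},"jaw":{"type":"number"},"force":{"type":"number"}},"required":["deltas"]}

```bash
mkdir -p pics; python3 - <<'E'
from station import manip, vision
import cv2,numpy as np
s=manip.sense();print(s)
for n in("scene","top"):
    im=vision.snapshot(n);cv2.imwrite(f"pics/{n}0.png",im[:,:,::-1])
    c=vision.camera_model(n);print(n,c)
E
```

```text
{'t': 0.0, 'q': array([-1.33450612e+00,  5.28445962e-01,  1.43391959e+00, -3.45632327e-05,
        1.18142158e+00, -1.78514510e-01]), 'qd': array([-2.25152442e-05,  9.91368463e-04, -3.95597588e-04,  3.61935832e-04,
       -1.02710604e-03, -2.51631179e-03]), 'tau': array([-2.24019145e-04, -4.42354274e+01, -1.78027654e+01, -3.25692408e-04,
        8.40723136e-03,  1.24085094e-06]), 'tcp_pos': array([ 0.25171757, -0.57126874,  0.23034055]), 'tool_rot': array([ 9.78567174e-01,  2.05924941e-01, -4.76666837e-05, -1.09632177e-03]), 'force': array([ 0.08497746,  0.0312947 , -0.1678186 ]), 'ft_torque': array([0.00421247, 0.00968087, 0.04222658]), 'gripper_force': 0.0, 'finger_gap': 1.0026440197846613}
scene {'camera_matrix': array([[382.92630213,   0.        , 252.3022377 ],
       [  0.        , 382.92630213, 190.34783206],
       [  0.        ,   0.        ,   1.        ]]), 'rvec': array([ 2.25927439,  0.93203199, -0.35717315]), 'tvec': array([-0.52415502, -0.18388753,  1.29935481])}
top {'camera_matrix': array([[374.40241952,   0.        , 258.83874402],
       [  0.        , 374.40241952, 196.35956516],
       [  0.        ,   0.        ,   1.        ]]), 'rvec': array([ 2.15377449, -2.10802534,  0.19549873]), 'tvec': array([0.09767655, 0.63167147, 0.90425791])}
```

View pics/top0.png

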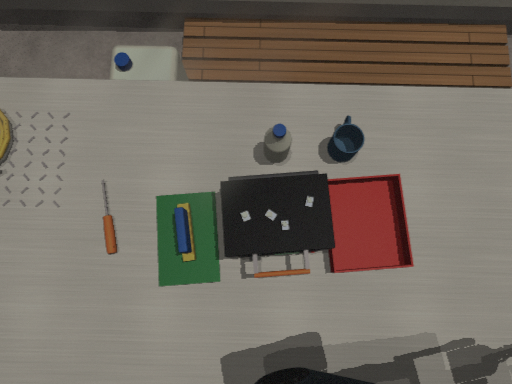

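View pics/scene0.png

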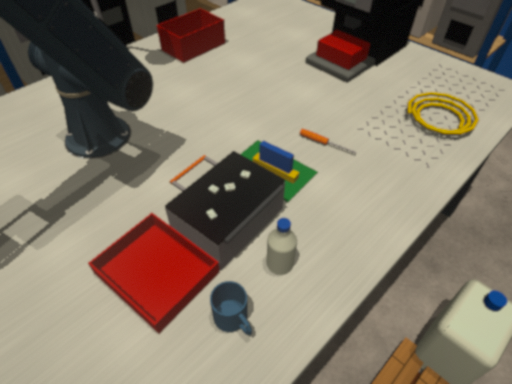

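The top view shows the mat (188,238) to the left (+y), the scraper on it at (184,232), the lid at (277,215) with chips at (246,216), (271,214), (285,225) and (309,202). The bar is at (282,273) and the tray (368,223) is to the right (-y). The scene view agrees.

```bash
cat > h.py <<'E'
import numpy as np,cv2
from station import manip, vision
from scipy.spatial.transform import Rotation as R
def ray(n,px,z,c=None):
    c=c or vision.camera_model(n)
    px=np.array(px,float).reshape(-1,2)
    Rm=cv2.Rodrigues(c["rvec"])[0];o=-Rm.T@c["tvec"].ravel()
    d=np.c_[px,np.ones(len(px))]@np.linalg.inv(c["camera_matrix"]).T@Rm
    return o+d*((z-o[2])/d[:,2])[:,None]
def blobs(im,lo,hi,roi=None,amin=8):
    h=cv2.cvtColor(im,cv2.COLOR_RGB2HSV);m=cv2.inRange(h,np.array(lo),np.array(hi))
    if roi:
        k=np.zeros_like(m);x0,y0,x1,y1=roi;k[y0:y1,x0:x1]=255;m&=k
    cs=cv2.findContours(m,cv2.RETR_EXTERNAL,cv2.CHAIN_APPROX_NONE)[0]
    return sorted([c for c in cs if cv2.contourArea(c)>=amin],key=cv2.contourArea,reverse=True),m
def rect(n,c,z):
    p=ray(n,c.reshape(-1,2),z)[:,:2].astype(np.float32)
    (x,y),(w,h),a=cv2.minAreaRect(p*1000)
    if h>w:w,h,a=h,w,a+90
    a=(a+90)%180-90
    return np.round([x,y,w,h,a],1)
def tool():
    s=manip.sense();return s["tcp_pos"],R.from_quat(s["tool_rot"])
E
python3 - <<'E'
from h import *
im=cv2.imread("pics/top0.png")[:,:,::-1].copy()
for nm,lo,hi,z,roi,am in [("mat",(45,80,30),(85,255,255),.003,(140,180,235,300),50),
 ("ridge",(105,120,50),(130,255,255),.09,(165,195,200,270),30),("foot",(20,120,80),(35,255,255),.025,(165,195,205,270),20),
 ("bar",(3,120,100),(18,255,255),.115,(240,255,320,285),20),
 ("chips",(0,0,140),(179,70,255),.129,(228,185,325,240),6),("tray",(0,120,40),(4,255,255),.05,(310,160,420,285),50),
 ("lid",(0,0,0),(179,255,45),.12,(210,165,345,265),500)]:
    b,m=blobs(im,lo,hi,roi,am)
    for c in b[:6]: print(nm,cv2.contourArea(c),rect("top",c,z), np.round(ray("top",c.reshape(-1,2).mean(0),z)[0]*1000), c.reshape(-1,2).min(0),c.reshape(-1,2).max(0))
E
```

```text
mat 5164.0 [524.1 298.4 237.9 157.6   5.7] [520. 299.   3.] [157 192] [219 285]
ridge 469.0 [538.  296.  108.9  29.8   9.7] [537. 296.  90.] [175 208] [190 252]
foot 183.0 [538.5 299.3 149.5  31.9   9. ] [538. 292.  25.] [177 203] [194 260]
bar 201.5 [440.2  55.  128.7  10.9 -84.3] [440.  55. 115.] [254 269] [309 277]
chips 38.0 [574.   83.1  20.2  14.4  57.3] [573.  83. 129.] [266 210] [275 219]
chips 33.0 [569.6 142.3  19.3  13.9  23.3] [569. 143. 129.] [241 211] [249 220]
chips 26.5 [606.7  -8.1  21.4  11.1 -18.2] [606.  -8. 129.] [306 197] [312 206]
chips 24.0 [549.7  50.1  18.7  11.7   1.2] [550.  49. 129.] [282 221] [287 229]
tray 6889.0 [ 570.5 -163.9  238.5  206.9    5.6] [ 561. -164.   50.] [328 174] [412 272]
lid 7926.0 [571.8  67.3 258.9 191.2 -84.4] [569.  66. 120.] [222 174] [334 259]
```

drive_tool --deltas '[[[26,-29,0,0],[52,-58,0,0],[78,-87,0,0],[104,-116,0,0],[130,-145,0,0]]]' --jaw 85 --force 60

```text
t: 0.52
tcp_pos: [0.3124, -0.3848, 0.2309]
tool_rot: [0.979, 0.206, -0.0, -0.001]
force: [0.5, 0.4, 0.6]
finger_gap: 0.994
gripper_force: 0.0
```

drive_tool --deltas '[[[26,-29,0,0],[52,-58,0,0],[78,-87,0,0],[104,-116,0,0],[130,-145,0,0]]]'

```text
t: 0.93
tcp_pos: [0.373, -0.1998, 0.2312]
tool_rot: [0.979, 0.206, -0.0, -0.0]
force: [0.9, -0.1, 0.0]
finger_gap: 0.994
gripper_force: 0.0
```

drive_tool --deltas '[[[26,-29,0,0],[52,-58,0,0],[78,-87,0,0],[104,-116,0,0],[130,-145,0,0]]]'

```text
t: 1.35
tcp_pos: [0.4335, -0.0147, 0.2312]
tool_rot: [0.979, 0.206, -0.0, -0.0]
force: [0.0, -0.2, 0.5]
finger_gap: 1.0
gripper_force: 0.0
```

drive_tool --deltas '[[[26,-29,0,0],[52,-58,0,0],[78,-87,0,0],[104,-116,0,0],[130,-145,0,0]]]'

```text
t: 1.77
tcp_pos: [0.4939, 0.1705, 0.2311]
tool_rot: [0.979, 0.206, -0.0, 0.0]
force: [0.3, 0.4, 0.3]
finger_gap: 0.995
gripper_force: 0.0
```

drive_tool --deltas '[[[23,-25,0,0.06],[46,-50,0,0.12],[70,-76,10,0.18],[93,-102,20,0.253],[93,-102,20,0.253]]]'

```text
t: 2.18
tcp_pos: [0.5386, 0.3045, 0.2089]
tool_rot: [0.997, 0.082, -0.0, -0.001]
force: [0.9, -0.2, -0.4]
finger_gap: 0.994
gripper_force: 0.0
```

```bash
python3 - <<'E'
from h import *
c=vision.camera_model("wrist");im=vision.snapshot("wrist");cv2.imwrite("pics/w1.png",im[:,:,::-1])
p,r=tool();print(p)
for nm,lo,hi,z in [("ridge",(105,120,50),(130,255,255),.093),("foot",(20,120,80),(35,255,255),.028)]:
    for b in blobs(im,lo,hi,None,200)[0][:2]: print(nm,cv2.contourArea(b),rect("wrist",b,z),b.reshape(-1,2).min(0),b.reshape(-1,2).max(0))
E
```

```text
[0.53756387 0.30171901 0.20933686]
ridge 2439.0 [537.4 299.4 108.2  20.    9.5] [250 126] [273 243]
foot 551.5 [597.4 309.7  30.6  24.4 -79.6] [246 104] [275 128]
```

View pics/w1.png

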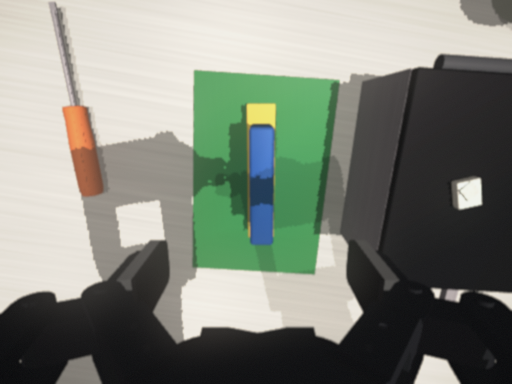

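The wrist view shows the ridge at pixel (261,185), between the fingers and parallel to them, with the fingers clear of the cleaner and the mat free. I'm descending.

drive_tool --deltas '[[[0,2,30,0],[0,2,65,0],[0,2,100,0],[0,2,130,0],[0,2,150,0]]]'

```text
t: 2.65
tcp_pos: [0.5362, 0.2952, 0.0585]
tool_rot: [0.997, 0.081, -0.003, 0.001]
force: [-0.0, -0.1, 0.6]
finger_gap: 0.996
gripper_force: 0.0
```

drive_tool --deltas '[[[0,0,10,0],[0,0,17,0],[0,0,17,0],[0,0,17,0]]]'

```text
t: 2.98
tcp_pos: [0.5391, 0.2971, 0.0453]
tool_rot: [0.997, 0.081, 0.001, -0.0]
force: [1.0, 0.5, 0.1]
finger_gap: 0.998
gripper_force: 0.0
```

drive_tool --deltas '[[[0,0,0,0],[0,0,0,0],[0,0,0,0],[0,0,0,0],[0,0,0,0]]]' --jaw 10 --force 60

```text
t: 3.4
tcp_pos: [0.5387, 0.2976, 0.045]
tool_rot: [0.997, 0.081, 0.001, -0.0]
force: [0.4, 2.7, 1.3]
finger_gap: 0.296
gripper_force: 1.2
```

drive_tool --deltas '[[[0,0,0,0],[0,0,0,0],[0,0,0,0],[0,0,0,0],[0,0,0,0]]]'

```text
t: 3.82
tcp_pos: [0.5384, 0.2974, 0.0445]
tool_rot: [0.997, 0.081, 0.0, -0.0]
force: [-0.4, 0.6, 2.4]
finger_gap: 0.25
gripper_force: 61.6
```

drive_tool --deltas '[[[0,0,-10,0],[0,0,-35,0],[0,0,-65,0],[0,0,-95,0],[0,0,-120,0]]]'

```text
t: 4.23
tcp_pos: [0.5382, 0.2969, 0.1659]
tool_rot: [0.997, 0.081, -0.0, 0.0]
force: [0.7, 0.6, -2.6]
finger_gap: 0.253
gripper_force: 60.8
```

drive_tool --deltas '[[[0,0,0,0.03],[0,0,0,0.063],[0,0,0,0.063],[0,0,0,0.063]]]'

```text
t: 4.57
tcp_pos: [0.5377, 0.2969, 0.1641]
tool_rot: [0.999, 0.05, -0.001, 0.0]
force: [-0.2, -0.7, -3.4]
finger_gap: 0.248
gripper_force: 61.2
```

```bash
python3 - <<'E'
from h import *
im=vision.snapshot("scene");cv2.imwrite("pics/s2.png",cv2.resize(im[120:270,140:340,::-1],None,fx=3,fy=3))
p,r=tool();print(p,r.as_matrix().round(4),manip.sense()["force"])
E
```

```text
[0.5377771  0.29688353 0.16381841] [[ 9.951e-01  9.930e-02 -1.600e-03]
 [ 9.930e-02 -9.951e-01 -7.000e-04]
 [-1.600e-03  6.000e-04 -1.000e+00]] [-0.8937182  -0.03674856 -2.16073722]
```

View pics/s2.png

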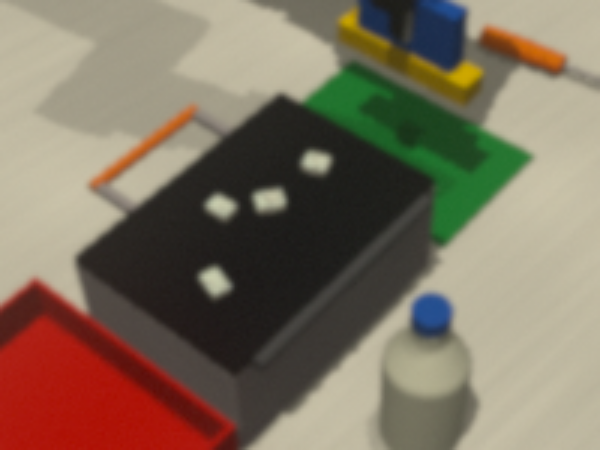

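The scraper is held level above the mat (crop 410,55). The four chips are still at (316,161), (270,200), (221,206) and (215,282). I'm sliding onto the lid at about 2 mm clearance.

drive_tool --deltas '[[[6,15,0,0],[11,40,0,0],[16,65,0,0],[16,90,0,0],[16,110,0,0]]]'

```text
t: 5.03
tcp_pos: [0.5651, 0.1876, 0.1636]
tool_rot: [0.999, 0.05, -0.001, 0.0]
force: [0.5, 0.6, -2.5]
finger_gap: 0.247
gripper_force: 61.0
```

drive_tool --deltas '[[[0,0,0,0],[0,0,0,0]]]'

```text
t: 5.2
tcp_pos: [0.565, 0.1883, 0.1637]
tool_rot: [0.999, 0.048, -0.001, -0.0]
force: [0.6, 0.4, -2.0]
finger_gap: 0.249
gripper_force: 60.9
```

```bash
python3 - <<'E'
from h import *
im=vision.snapshot("scene");cv2.imwrite("pics/s3.png",cv2.resize(im[120:270,140:340,::-1],None,fx=3,fy=3))
E
```

```text
(no output)
```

View pics/s3.png

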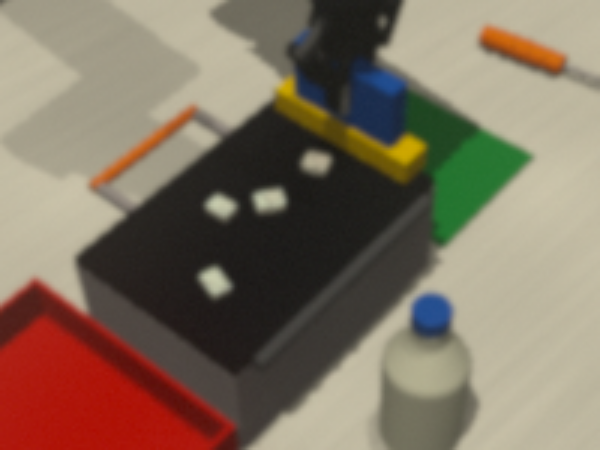

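The scraper is on the lid's mat end, just above the surface, with all four chips ahead of it. I'm wiping now.

drive_tool --deltas '[[[0,8,0,0],[0,20,0,0],[0,34,0,0],[0,48,0,0],[0,62,0,0]]]'

```text
t: 5.67
tcp_pos: [0.5713, 0.1262, 0.1643]
tool_rot: [0.999, 0.049, -0.0, 0.0]
force: [0.2, -0.2, -3.4]
finger_gap: 0.252
gripper_force: 60.9
```

drive_tool --deltas '[[[0,14,0,0],[0,28,0,0],[0,42,0,0],[0,56,0,0],[0,70,0,0]]]'

```text
t: 6.08
tcp_pos: [0.5783, 0.0564, 0.1643]
tool_rot: [0.999, 0.049, 0.0, -0.0]
force: [-0.1, 1.4, -2.0]
finger_gap: 0.252
gripper_force: 61.0
```

drive_tool --deltas '[[[0,14,0,0],[0,28,0,0],[0,42,0,0],[0,56,0,0],[0,70,0,0]]]'

```text
t: 6.5
tcp_pos: [0.5851, -0.0129, 0.1643]
tool_rot: [0.999, 0.049, -0.0, -0.0]
force: [-0.7, 0.2, -2.2]
finger_gap: 0.255
gripper_force: 61.0
```

drive_tool --deltas '[[[0,14,0,0],[0,28,0,0],[0,42,0,0],[0,56,0,0],[0,70,0,0]]]'

```text
t: 6.92
tcp_pos: [0.5921, -0.0828, 0.1643]
tool_rot: [0.999, 0.049, 0.0, 0.0]
force: [0.9, -0.1, -2.8]
finger_gap: 0.251
gripper_force: 61.1
```

drive_tool --deltas '[[[0,10,0,0],[0,15,0,0],[0,15,0,0],[0,15,0,0]]]'

```text
t: 7.25
tcp_pos: [0.5933, -0.0962, 0.1642]
tool_rot: [0.999, 0.049, -0.0, -0.0]
force: [0.5, -0.2, -3.1]
finger_gap: 0.251
gripper_force: 61.0
```

```bash
python3 - <<'E'
from h import *
a=vision.snapshot("scene");b=vision.snapshot("top")
a=cv2.resize(a[130:340,80:320],None,fx=1.6,fy=1.6);b=cv2.resize(b[150:300,200:430],None,fx=1.7,fy=1.7)
h=max(a.shape[0],b.shape[0]);pad=lambda i:cv2.copyMakeBorder(i,0,h-i.shape[0],0,0,cv2.BORDER_CONSTANT)
cv2.imwrite("pics/s4.png",np.hstack([pad(a),pad(b)])[:,:,::-1])
E
```

```text
(no output)
```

View pics/s4.png

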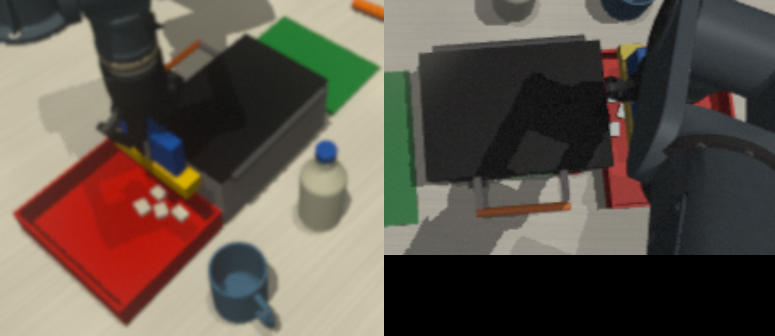

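The lid is clear and all four chips lie in the tray: left part, (157,191), (142,207), (161,210) and (180,213). I'm carrying the scraper back to the mat.

drive_tool --deltas '[[[0,0,-10,0],[0,-10,-20,0],[0,-35,-20,0],[0,-70,-20,0],[0,-105,-20,0]]]'

```text
t: 7.77
tcp_pos: [0.5835, 0.0097, 0.186]
tool_rot: [0.999, 0.049, 0.001, 0.0]
force: [-0.3, -0.1, -3.0]
finger_gap: 0.246
gripper_force: 60.9
```

drive_tool --deltas '[[[-4,-35,0,0],[-8,-70,0,0],[-12,-105,0,0],[-16,-140,0,0],[-20,-175,0,0]]]'

```text
t: 8.18
tcp_pos: [0.5453, 0.1833, 0.1859]
tool_rot: [0.999, 0.05, 0.001, -0.0]
force: [0.6, -0.2, -3.2]
finger_gap: 0.251
gripper_force: 60.9
```

drive_tool --deltas '[[[0,-35,0,0],[0,-70,0,0],[0,-100,0,0],[0,-117,0,0],[0,-117,0,0]]]'

```text
t: 8.6
tcp_pos: [0.5332, 0.3022, 0.1859]
tool_rot: [0.999, 0.052, 0.001, -0.001]
force: [-0.0, -0.7, -2.8]
finger_gap: 0.25
gripper_force: 61.0
```

drive_tool --deltas '[[[0,0,20,0],[0,0,45,0],[0,0,75,0],[0,0,100,0],[0,0,120,0]]]'

```text
t: 9.02
tcp_pos: [0.5336, 0.2968, 0.0636]
tool_rot: [0.999, 0.05, -0.0, 0.0]
force: [0.5, 0.1, -2.9]
finger_gap: 0.249
gripper_force: 61.1
```

drive_tool --deltas '[[[0,0,7,0],[0,0,12,0],[0,0,15,0],[0,0,17,0],[0,0,17,0]]]'

```text
t: 9.43
tcp_pos: [0.5352, 0.2972, 0.0484]
tool_rot: [0.999, 0.049, 0.001, -0.0]
force: [0.3, -0.1, -2.6]
finger_gap: 0.25
gripper_force: 61.0
```

drive_tool --deltas '[[[0,0,2,0],[0,0,3,0],[0,0,4,0],[0,0,4,0]]]'

```text
t: 9.77
tcp_pos: [0.5349, 0.2971, 0.0445]
tool_rot: [0.999, 0.049, 0.001, -0.0]
force: [-0.8, -0.3, 2.6]
finger_gap: 0.245
gripper_force: 61.7
```

drive_tool --deltas '[[[0,0,0,0],[0,0,0,0],[0,0,0,0],[0,0,0,0],[0,0,0,0]]]' --jaw 60

```text
t: 10.18
tcp_pos: [0.5345, 0.2969, 0.0433]
tool_rot: [0.999, 0.049, 0.0, -0.0]
force: [-0.8, 0.1, 0.4]
finger_gap: 0.699
gripper_force: 0.0
```

drive_tool --deltas '[[[0,0,-10,0],[0,0,-30,0],[0,0,-60,0],[0,0,-95,0],[0,0,-130,0]]]'

```text
t: 10.6
tcp_pos: [0.5338, 0.2967, 0.1747]
tool_rot: [0.999, 0.049, -0.001, 0.0]
force: [0.4, 1.2, -0.1]
finger_gap: 0.701
gripper_force: 0.0
```

drive_tool --deltas '[[[-15,30,-15,0],[-30,60,-15,0],[-45,90,-15,0],[-60,120,-15,0],[-75,150,-15,0]]]' --jaw 42

```text
t: 11.02
tcp_pos: [0.4739, 0.1391, 0.1893]
tool_rot: [0.999, 0.05, 0.001, 0.0]
force: [1.3, 0.1, 0.0]
finger_gap: 0.493
gripper_force: 0.0
```

drive_tool --deltas '[[[-12,20,0,-0.12],[-24,40,0,-0.24],[-36,60,0,-0.36],[-44,82,0,-0.48],[-44,82,0,-0.6]]]'

```text
t: 11.43
tcp_pos: [0.4376, 0.0516, 0.1889]
tool_rot: [0.939, 0.344, -0.0, 0.0]
force: [0.3, -0.3, 0.3]
finger_gap: 0.492
gripper_force: 0.0
```

drive_tool --deltas '[[[0,0,0,-0.12],[0,0,0,-0.24],[0,0,0,-0.36],[0,0,0,-0.48],[0,0,0,-0.6]]]'

```text
t: 11.85
tcp_pos: [0.439, 0.0542, 0.189]
tool_rot: [0.795, 0.607, 0.0, 0.0]
force: [0.2, 0.1, -0.3]
finger_gap: 0.49
gripper_force: 0.0
```

drive_tool --deltas '[[[0,0,0,-0.12],[0,0,0,-0.24],[0,0,0,-0.36],[0,0,0,-0.371],[0,0,0,-0.371]]]'

```text
t: 12.27
tcp_pos: [0.439, 0.0542, 0.1888]
tool_rot: [0.672, 0.74, 0.0, 0.0]
force: [0.1, -0.1, -0.2]
finger_gap: 0.492
gripper_force: 0.0
```

```bash
python3 - <<'E'
from h import *
p,r=tool();print(p,r.as_matrix().round(4),manip.sense()["q"].round(2))
c=vision.camera_model("wrist");im=vision.snapshot("wrist");t=vision.snapshot("top");sc=vision.snapshot("scene")
for n,i,cc in (("wrist",im,c),("top",t,None)):
  for b in blobs(i,(3,120,100),(18,255,255),None,20)[0][:3]: print(n,cv2.contourArea(b),rect(n,b,.115))
for nm,lo,hi,z in [("ridge",(105,120,50),(130,255,255),.093),("foot",(20,120,80),(35,255,255),.028)]:
  for b in blobs(t,lo,hi,(150,190,225,275),20)[0][:2]: print(nm,rect("top",b,z))
cv2.imwrite("pics/m5.png",np.hstack([cv2.resize(x,(400,300)) for x in(im,sc)])[:,:,::-1])
E
```

```text
[0.43897458 0.05424914 0.18881841] [[-9.640e-02  9.953e-01  8.000e-04]
 [ 9.953e-01  9.640e-02 -1.000e-04]
 [-2.000e-04  8.000e-04 -1.000e+00]] [-0.13  0.35  1.92  0.    0.87 -0.23]
wrist 2053.0 [439.9  52.6 136.7  11.3 -84.7]
top 1678.5 [ 932.7 -242.7  567.4   25.5  -89.9]
top 1443.0 [ 960.2 -256.7  539.2   22.8  -90. ]
top 1317.0 [1021.  -256.7  539.4   22.7  -90. ]
ridge [534.5 291.3 107.9  29.9   5.7]
foot [534.8 294.8 149.4  32.    5.4]
```

View pics/m5.png

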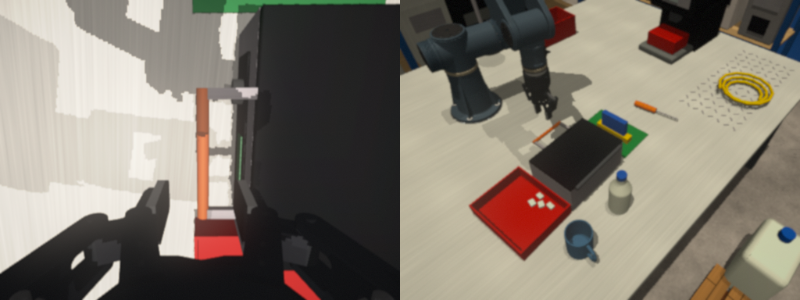

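The wrist view shows the bar (202,155) centred between the fingers. In the scene view the scraper stands upright on the mat (613,125), released, and the chips are in the tray (541,200). I'm descending to the bar and pinching it.

drive_tool --deltas '[[[0,1,20,0],[0,1,45,0],[0,1,70,0],[0,1,85,0],[0,1,93,0]]]'

```text
t: 12.83
tcp_pos: [0.4389, 0.0544, 0.0937]
tool_rot: [0.672, 0.741, -0.001, -0.001]
force: [0.3, 0.2, 0.4]
finger_gap: 0.489
gripper_force: 0.0
```

drive_tool --deltas '[[[0,0,0,0],[0,0,0,0],[0,0,0,0],[0,0,0,0],[0,0,0,0]]]' --jaw 4 --force 60

```text
t: 13.25
tcp_pos: [0.4404, 0.0543, 0.0961]
tool_rot: [0.671, 0.741, 0.001, 0.001]
force: [0.6, 0.0, 0.1]
finger_gap: 0.115
gripper_force: 58.4
```

drive_tool --deltas '[[[0,0,0,0],[0,0,0,0],[0,0,0,0]]]'

```text
t: 13.5
tcp_pos: [0.4404, 0.0543, 0.0957]
tool_rot: [0.671, 0.741, 0.0, 0.001]
force: [1.0, -0.5, 1.0]
finger_gap: 0.116
gripper_force: 58.6
```

drive_tool --deltas '[[[0,1,-16,0],[0,3,-32,0],[0,6,-47,0],[0,10,-63,0],[0,15.5,-78,0]]]'

```text
t: 13.92
tcp_pos: [0.4547, 0.0558, 0.1736]
tool_rot: [0.671, 0.741, -0.001, -0.001]
force: [0.8, -1.0, -4.0]
finger_gap: 0.118
gripper_force: 58.3
```

drive_tool --deltas '[[[0,0,0,0],[0,0,0,0]]]'

```text
t: 14.08
tcp_pos: [0.4546, 0.0558, 0.1731]
tool_rot: [0.671, 0.741, -0.0, -0.0]
force: [-1.1, -1.8, -3.1]
finger_gap: 0.115
gripper_force: 58.8
```

drive_tool --deltas '[[[0,6.3,-14.6,0],[0,13.5,-28.8,0],[0,21.8,-42.4,0],[0,31,-55.4,0],[0,41,-67.7,0]]]'

```text
t: 14.5
tcp_pos: [0.4911, 0.0595, 0.2391]
tool_rot: [0.671, 0.741, -0.005, -0.004]
force: [-6.6, -3.1, -0.6]
finger_gap: 0.112
gripper_force: 58.3
```

drive_tool --deltas '[[[0,11,-11.6,0],[0,22.6,-22.4,0],[0,35,-32.3,0],[0,48,-41.4,0],[0,61.7,-49.6,0]]]'

```text
t: 14.92
tcp_pos: [0.5486, 0.0652, 0.2911]
tool_rot: [0.671, 0.742, -0.008, -0.007]
force: [-19.8, -4.8, 23.4]
finger_gap: 0.116
gripper_force: 58.8
```

drive_tool --deltas '[[[0,0,0,0],[0,0,0,0],[0,0,0,0]]]'

```text
t: 15.17
tcp_pos: [0.5532, 0.0657, 0.293]
tool_rot: [0.671, 0.741, -0.003, -0.002]
force: [-15.9, -1.0, 21.7]
finger_gap: 0.115
gripper_force: 60.8
```

```bash
python3 - <<'E'
from h import *
s=manip.sense();p=s["tcp_pos"];print(s["t"],p,s["force"],s["finger_gap"])
# lid angle from grasp point vs hinge
u=np.array([np.cos(.0995),np.sin(.0995)]);cen=np.array([.4402,.055])+.138*u
hx=(cen+.09*u)
x=(p[:2]-hx)@u; z=p[2]+.019-.11
print("x,z,r,angle",x,z,np.hypot(x,z),np.degrees(np.arctan2(z,-x)-np.arctan2(5,228)))
sc=vision.snapshot("scene");t=vision.snapshot("top");w=vision.snapshot("wrist")
cv2.imwrite("pics/m6.png",np.hstack([cv2.resize(sc[80:340,80:340],(400,400)),cv2.resize(t[100:300,200:400],(400,400))])[:,:,::-1])
E
```

```text
15.1667 [0.55324643 0.06569695 0.292998  ] [-15.94023749  -0.95684276  21.71499804] 0.11468630083346029
x,z,r,angle -0.11445011249206417 0.20199800020357078 0.23216808638503253 59.20824373110312
```

View pics/m6.png

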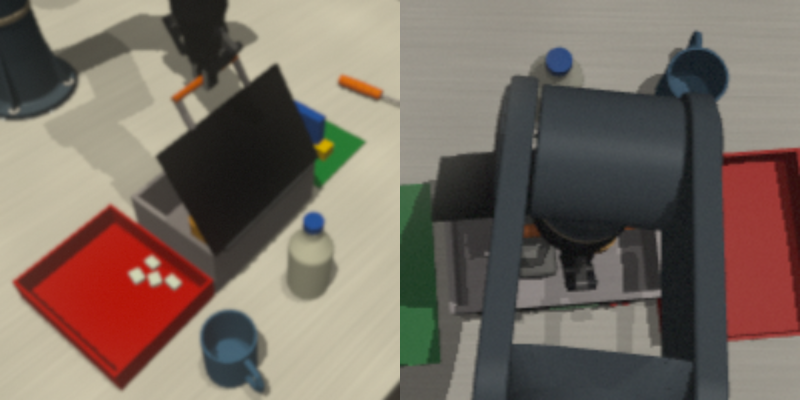

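The lid is open and held by the bar, with the bar's free end at (176,98) in the left crop. The chips are still in the tray and the scraper is upright. The arm presses radially by about 26 N, so I'm relieving that and then checking the angle by camera.

drive_tool --deltas '[[[0,-2,-1,0],[0,-4,-2,0],[0,-4,-2,0],[0,-4,-2,0]]]'

```text
t: 15.65
tcp_pos: [0.5518, 0.0655, 0.2922]
tool_rot: [0.671, 0.741, -0.001, -0.001]
force: [-6.6, -1.0, 7.1]
finger_gap: 0.113
gripper_force: 59.4
```

```bash
python3 - <<'E'
from h import *
s=manip.sense();p=s["tcp_pos"];print(p,s["force"],s["finger_gap"])
u=np.array([np.cos(.0995),np.sin(.0995)]);v=np.array([-u[1],u[0]]);cen=np.array([.4402,.055])+.138*u
def ang(x,z):return np.degrees(np.arctan2(z-.11,-(x-.09)))
x=(p[:2]-cen)@u;print("grasp",x,p[2]+.019,ang(x,p[2]+.019)-1.26)
sc=vision.snapshot("scene");cv2.imwrite("pics/s7.png",sc[:,:,::-1])
c=vision.camera_model("scene");Rm=cv2.Rodrigues(c["rvec"])[0];o=-Rm.T@c["tvec"].ravel()
def onplane(px,y):
    d=Rm.T@np.linalg.inv(c["camera_matrix"])@np.r_[px,1.]
    t=(y-(o[:2]-cen)@v)/(d[:2]@v);q=o+t*d;return (q[:2]-cen)@u,q[2]
b,m=blobs(sc,(3,120,100),(18,255,255),(185,115,260,150),15)
for k in b[:3]:
    k=k.reshape(-1,2);e=k[np.argsort(k[:,0])[:4]].mean(0);X=onplane(e,-.065);print("bar end",e,X,np.hypot(X[0]-.09,X[1]-.11),ang(*X)-1.26)
# lid back face: biggest dark blob
b,m=blobs(sc,(0,0,0),(179,255,45),(170,110,300,260),300)
k=cv2.approxPolyDP(b[0],4,True).reshape(-1,2);print(k.tolist())
for q in k:
    for y in(-.13,.13):
        X=onplane(q.astype(float),y);print(q,y,np.round(X,3),round(np.hypot(X[0]-.09,X[1]-.11),3),round(ang(*X),1))
E
```

```text
[0.55176523 0.06554535 0.292243  ] [-6.59064323 -1.01904925  7.1198703 ] 0.11334268788891122
grasp -0.02593904827747906 0.3112430004954275 58.79312363295365
bar end [192.25 142.5 ] (np.float64(-0.023203925097302014), np.float64(0.315079766294627)) 0.23424952337388946 59.8413250754973
[[259, 124], [183, 182], [220, 245], [285, 181]]
[259 124] -0.13 [0.204 0.517] 0.423 105.6
[259 124] 0.13 [0.001 0.256] 0.171 58.7
[183 182] -0.13 [0.007 0.269] 0.179 62.5
[183 182] 0.13 [-0.351 -0.189] 0.533 -34.2
[220 245] -0.13 [0.098 0.123] 0.015 122.4
[220 245] 0.13 [-0.189 -0.452] 0.627 -63.6
[285 181] -0.13 [0.254 0.437] 0.366 116.6
[285 181] 0.13 [0.09  0.113] 0.003 100.3
```

The camera and the grasp point both put the lid at about 58.5–59.5°. I'm nudging it up by a degree and easing the residual radial load.

drive_tool --deltas '[[[0,1.2,-2,0],[0,2.2,-4,0],[0,2.2,-4,0],[0,2.2,-4,0],[0,2.2,-4,0]]]'

```text
t: 16.12
tcp_pos: [0.556, 0.066, 0.2949]
tool_rot: [0.671, 0.741, -0.0, -0.0]
force: [3.4, -0.9, -10.5]
finger_gap: 0.119
gripper_force: 58.3
```

```bash
python3 - <<'E'
from h import *
s=manip.sense();p=s["tcp_pos"];print(s["t"],p,s["force"],s["finger_gap"],s["gripper_force"])
u=np.array([np.cos(.0995),np.sin(.0995)]);cen=np.array([.4402,.055])+.138*u
x=(p[:2]-cen)@u-.09;z=p[2]+.019-.11
print(np.hypot(x,z),np.degrees(np.arctan2(z,-x))-1.26)
E
```

```text
16.1167 [0.55601415 0.06597357 0.29494334] [  3.35304248  -0.91236045 -10.45130731] 0.11917863815262471 58.3379065990448
0.2325140030999554 60.03721488524911
```

```bash
python3 -c "
from station import manip
print(manip.sign_off())"
```

```text
the job is handed in; nothing more can be done
None
```

I wiped all four chips into the tray, stood the scraper upright on its mat and let go, then opened the lid by its bar and signed off still holding it at about 60°, at 16 s on the robot's clock.

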